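# Set the packing guide's sliding stop

## Robot

A 7-joint arm with a two-finger parallel gripper is mounted at the origin on a cart in front of the work surface, level with it; the furniture and walls round the work are solid. World frame = base frame: x ahead of the robot, y to its left, z up, the work surface at z = 0. Lengths are in m, angles in rad, forces in N, time in s.
With the tool pointing down it reaches from about 0.35 to 0.9 m from the base axis. Payload 19.9 kg.
Tool frame: the origin (TCP) lies at the very end of the fingers, on their centre line; the grasp point (between the pads) lies 19 mm behind it; z points along the fingers, y is the line along which they close (so a half turn about z gives the same grasp; the last joint's range is limited). The gripper opens to 85 mm and grips with 20 to 120 N. Pads are 22 mm wide; open, the fingers measure 114 mm over their backs; the gripper's body (76 mm by 85 mm) begins 54 mm behind the grasp point. The pads swing forward as they close: fully open they stand 13 mm farther back than shut.
Start: joints at [-1.177, 0.417, -0.01, 1.614, 0.005, 1.111, -0.053], TCP at [0.264, 0.567, 0.207] pointing down, gripper open.
Joint ranges: [-2.81, 2.81], [-0.39, 2.02], [-1.27, 1.25], [0.06, 2.57], [-1.19, 4.33], [0.19, 2], [-2.82, 2.82]. Speed limits (rad/s): [1.89, 1.89, 2.39, 2.39, 3.01, 3.01, 3.01].

## Interface

Orientations are given as a unit quaternion [w, x, y, z].
In Python, from cell import ctrl, optics gives the robot as it stands.
- The arm moves only by the shell command python3 -m crank 'ROWS' [OPENING] [FORCE]. ROWS is text: rows parted by semicolons, each of 4 numbers parted by spaces: the shift along the world's x, y, z in m, then the turn about the world's z in degrees. A call has 1 to 12 rows; each row is the pose to reach, as a shift and turn from the pose commanded when the call began; what a row does not reach only later rows make up. A row lasts 1/10 s, in which the tool goes at most 50 mm and 8.59 degrees, less where a joint would pass 70% of its speed; a pose out of reach is approached as far as the arm can. A call with a gripper value outside its range is refused whole. OPENING is the opening in per cent of the stroke, from 0 (shut) to 100 (fully open), set as the call begins (- or left out, the last holds). The fingers move at their own pace and stop on an object; FORCE is the grip in N (left out, the last holds). Time passes only in rows, so rows that repeat a pose let the fingers close. It gives the time, the measured TCP pose, the force, the opening and the grip force at its end, in the units of the state.
- ctrl.observe(): the state, without advancing time (a new reading comes with each control period).
- optics.read_camera(name): name is "scene" or "top" or "wrist"; returns a dict with "frame" (480x640x3 uint8, blue, green, red), "K" (3x3 intrinsics, pixels), "pose" (4x4, takes a point from camera to world coordinates); the wrist camera has in their place "hand_eye" (4x4, takes a point from camera to tool coordinates, whose origin is the TCP and whose axes are the flange's). Camera axes: x right, y up, looking along -z (the intrinsics and any distortion apply to the point x, -y, -z); pixel columns grow to the right and rows downward; lengths in m; the calibration is good to about 2 mm. The wrist camera is an equidistant fisheye: a pixel r from the principal point sees the ray r / f radians off the axis. A picture is of the moment at which its call begins: read the wrist's pose just before it. There is no depth.
- ctrl.finish_job(): hands the job in; it is judged then, once.
The state is a dict: "clock": time; "qpos": joint angles; "joint_vel": joint speeds; "joint_torque": joint torques, N m; "tool_pos": TCP position; "orientation": TCP orientation; "force": force on the tool from outside, world axes, zero at the start; "moment": the same for the moment, N m; "opening": opening from 0.0 (shut) to 1.0 (fully open); "finger_force": force on a finger pad.
Only numpy, scipy, OpenCV 4.12 (cv2) and the standard library are available. Lean on these libraries where they do the work, as an engineer would, in place of code of your own. Each camera call takes 0.05 s, during which the arm holds its last target. There are 200 camera calls.

## Task

Set the packing guide on the table for the next parcel: with your fingertips, gently push its grey sliding stop along the rail until it clicks into the notch beside the green marker and sits there by itself. Only push the stop, never grip it; do not lift, tip or shift the pump bottles standing around, and end with your hand clear of everything.

Things in the scene. Friction and masses are not known exactly. Their poses are not given: they have to be found in the camera images.
- guide: Packing guide fixed to the table: bed 420 mm long (y), white deck 124 mm wide (x -62..+62 mm), 24 mm high, notched steel strip along its middle. Origin on the table under the deck's middle; x to the far side, y along the rail to the end wall (y +198..+210 mm, 80 mm high), z up. A far ledge (x +62..+90 mm, 14 mm high) carries 3 markers. Notches at y = -68, +4, +76 mm.
- stop: Sliding stop: grey block, 96 mm (x) by 100 mm along the rail (y), from 27 to 78 mm above the table, too wide to grip. Origin mid-length, 26 mm above the table, axes like the guide's. It slides only along the guide's y, origin from y = -140 to +110 mm, starts 25 mm or more short of the first notch, and stays where it is left. Sliding takes 1 to 3 N.
- stop_push (a point): Centre of the stop's rear face, away from the end wall (orange pad; flat upright face 96 mm wide, 50 mm high), 53 mm above the table; push here towards the guide's +y. A spring plunger drops into each notch passed: within about 4 mm of it the stop is pulled in (resistance dips, the stop jumps ahead of the finger). Pushing it on out of a notch takes about 6 to 14 N.
- stop_index (a point): Tip of the red pointer on the stop's far side, at the middle of its length (36 mm above the table), below the red line across its top. When the stop is in a notch the pointer has the same guide y as the marker beside that notch.
- marker_green: Green marker: upright round plastic peg 18 mm thick on a black foot 22 x 26 mm, top 54 mm above the table, fixed on the ledge on the far side of the guide beside one of the three notches (77 mm from the guide's middle line). Origin under the foot's centre; axes like the guide's. The one to set the stop to.
- marker_yellow: Yellow marker, same shape, beside another notch.
- marker_blue: Blue marker, same shape, beside the remaining notch.
- lotion_a: White lotion bottle with black pump, 70 mm thick, 200 mm high, 0.45 kg, loose bystander. Origin under its centre, z up.
- lotion_b: Second white lotion bottle with black pump, same size, loose bystander. Origin under its centre, z up.
- soap: Clear blue soap bottle with pump, 57 x 71 x 195 mm, 0.5 kg, loose bystander. Origin under its centre, z up.

How it is judged:
By the outcome, as a careful person would: the job done as asked, in the order asked, and still so for the second after the job is handed in, with the robot touching nothing.
It also fails if it takes over 42 s, if anything falls off the work surface, if the arm or the gripper's body presses on something with over 40 N, if the wrist force passes 120 N, or if a joint passes its speed limit or range.

## Working session

There is one attempt and no reset: what is moved stays moved. The work goes in short steps, Python scripts to look and compute and a shell command to move; the robot and the scene stay as the last step left them, time stands still between calls to the robot, and variables do not carry over. Pictures are saved under pics/ and viewed, at most 10 in all, crops included, and the job is handed in when it is done.

```bash
mkdir -p pics; python3 - <<'E'
from cell import ctrl, optics
import cv2
s=ctrl.observe(); print({k:s[k] for k in("clock","tool_pos","orientation","force","opening")})
for n in("scene","top"):
    c=optics.read_camera(n); cv2.imwrite(f"pics/{n}0.png",c["frame"]); print(n,c["K"],c["pose"],[k for k in c])
E
```

```text
{'clock': 0.0, 'tool_pos': array([0.26365213, 0.56625954, 0.20624284]), 'orientation': array([-1.02646498e-04,  2.16148313e-01,  9.76360346e-01, -6.09729871e-04]), 'force': array([-0.29148013,  0.61240797, -0.27490233]), 'opening': 0.9966951122089471}
scene [[436.09061936   0.         315.74746379]
 [  0.         436.09061936 236.96776875]
 [  0.           0.           1.        ]] [[ 0.90609292  0.23147833 -0.35413756  0.13872013]
 [-0.42301121  0.5106261  -0.74854693 -0.48288029]
 [ 0.00755948  0.82805722  0.56059262  0.56477979]
 [ 0.          0.          0.          1.        ]] ['frame', 'K', 'pose']
top [[529.33373213   0.         323.07627917]
 [  0.         529.33373213 235.2783526 ]
 [  0.           0.           1.        ]] [[ 0.01318004  0.99850979 -0.05295733  0.40063784]
 [-0.99987375  0.01363111  0.00816531  0.14812454]
 [ 0.00887501  0.05284303  0.99856339  1.23835358]
 [ 0.          0.          0.          1.        ]] ['frame', 'K', 'pose']
```

View pics/top0.png

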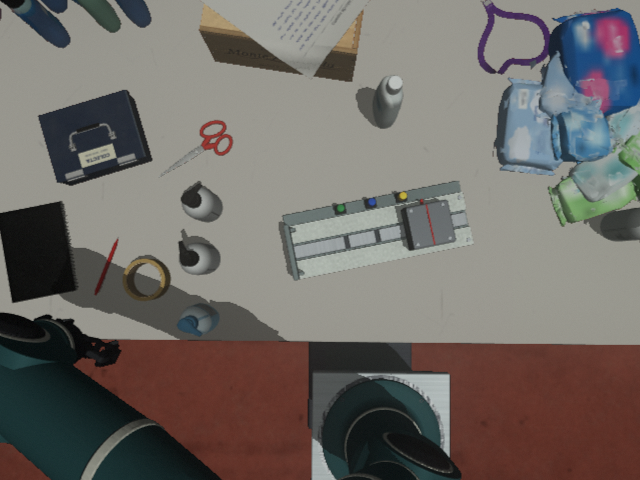

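View pics/scene0.png

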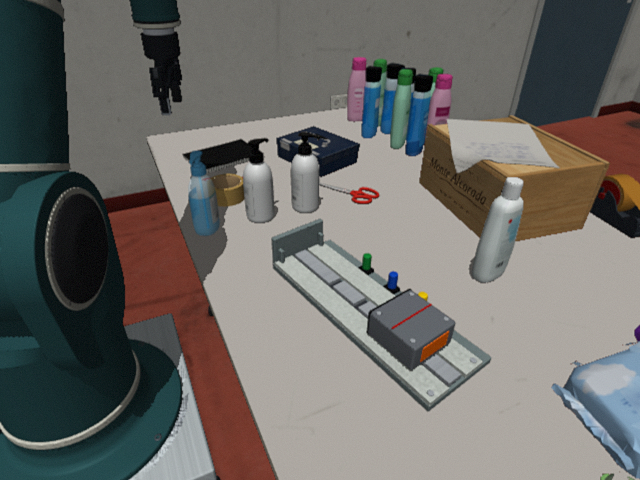

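The top view shows the guide with its end wall at the left (290,250). Along the ledge are green (340,209), blue (371,202) and yellow (403,196), and the stop is at about (428,223). Green is therefore beside the notch nearest the wall. The three pump bottles stand at the left, columns 180–220. In the scene view the orange pad (434,347) faces away from the wall and its approach side is clear.

```bash
cat > h.py <<'E'
import numpy as np, cv2
from cell import ctrl, optics
def ray(c,u,v):
    x,y=(u-c["K"][0,2])/c["K"][0,0],(v-c["K"][1,2])/c["K"][1,1]
    d=c["pose"][:3,:3]@np.array([x,-y,-1.]); return c["pose"][:3,3],d
def plane(c,u,v,z):
    o,d=ray(c,u,v); return o+d*(z-o[2])/d[2]
def blobs(c,lo,hi,roi,amin=8):
    x0,y0,x1,y1=roi
    m=cv2.inRange(cv2.cvtColor(c["frame"],cv2.COLOR_BGR2HSV),lo,hi)
    k=np.zeros_like(m);k[y0:y1,x0:x1]=m[y0:y1,x0:x1]
    n,_,st,ce=cv2.connectedComponentsWithStats(k)
    return sorted([(int(st[i,4]),*ce[i].round(1),*st[i,:4]) for i in range(1,n) if st[i,4]>=amin],key=lambda t:-t[0])
C={"green":((50,90,30),(80,255,255)),"blue":((108,120,40),(130,255,255)),"yellow":((22,120,80),(35,255,255)),"red":((0,130,80),(8,255,255))}
def fit(c,roi):
    P=[];
    for n in("green","blue","yellow"):
        b=blobs(c,*C[n],roi)[0]; P.append(plane(c,b[1],b[2],.05)); print(n,b,P[-1].round(4))
    P=np.array(P)[:,:2]; ey=(P[0]-P[2]);print("span",np.linalg.norm(ey)); ey/=np.linalg.norm(ey); ex=np.array([ey[1],-ey[0]])
    o=P.mean(0)-.077*ex-.004*ey
    return o,ex,ey
E
python3 - <<'E'
from h import *
c=optics.read_camera("top"); roi=(270,170,480,290)
o,ex,ey=fit(c,roi); print("guide",o,"yaw",np.degrees(np.arctan2(ex[1],ex[0])))
for b in blobs(c,*C["red"],roi,5): 
    p=plane(c,b[1],b[2],.078)[:2]-o; print("red",b,"guide xy",p@ex,p@ey)
# check: corners of deck/wall by hand
for n,u,v,z in(("wall near",297,279,.0),("rear near",473,243,.024),("rear far ledge",458,181,.014)):
    p=plane(c,u,v,z)[:2]-o; print(n,p@ex,p@ey)
E
```

```text
green (46, np.float64(340.3), np.float64(207.8), np.int32(337), np.int32(205), np.int32(8), np.int32(7)) [0.5262 0.1004 0.05  ]
blue (49, np.float64(371.6), np.float64(201.5), np.int32(368), np.int32(198), np.int32(8), np.int32(8)) [0.5415 0.0299 0.05  ]
yellow (50, np.float64(402.5), np.float64(195.4), np.int32(399), np.int32(192), np.int32(8), np.int32(8)) [ 0.5564 -0.0399  0.05  ]
span 0.14349579379359598
guide [0.46692901 0.0100376 ] yaw 12.119341262078647
red (26, np.float64(428.6), np.float64(217.5), np.int32(426), np.int32(205), np.int32(6), np.int32(26)) guide xy 0.01510162737865602 -0.10894728719107152
red (11, np.float64(432.8), np.float64(237.0), np.int32(432), np.int32(232), np.int32(3), np.int32(11)) guide xy -0.028797612789276904 -0.10909849076970005
red (10, np.float64(421.2), np.float64(200.5), np.int32(420), np.int32(199), np.int32(3), np.int32(4)) guide xy 0.055127803925620826 -0.10071163432932075
wall near -0.06186839215559787 0.20496923730595568
rear near -0.060219675307984125 -0.20911620116466725
rear far ledge 0.08803488711929619 -0.20831228892830772
```

```bash
python3 -m crank '0 0 0.04 0; 0 0 0.08 0; 0 0 0.12 0; 0.012 -0.04 0.13 -3; 0.025 -0.08 0.13 -6; 0.038 -0.12 0.13 -9; 0.05 -0.16 0.13 -12; 0.064 -0.2 0.13 -15; 0.077 -0.24 0.13 -18; 0.09 -0.28 0.13 -21; 0.103 -0.32 0.13 -24; 0.116 -0.36 0.13 -27' 0 20 && python3 -m crank '0.013 -0.04 0 -3; 0.026 -0.08 0 -6; 0.039 -0.12 0 -9; 0.052 -0.16 0 -12; 0.065 -0.2 0 -15; 0.078 -0.24 0 -18; 0.091 -0.28 0 -21; 0.104 -0.32 0 -23; 0.117 -0.36 0 -25; 0.13 -0.393 0 -25.9; 0.13 -0.393 0 -25.9; 0.13 -0.393 0 -25.9'
```

```text
clock: 1.35
tool_pos: [0.3799, 0.2048, 0.3368]
orientation: [-0.0, 0.439, 0.898, 0.0]
force: [1.4, 1.3, 0.3]
opening: -0.003
finger_force: 0.0
clock: 2.55
tool_pos: [0.5096, -0.1868, 0.3364]
orientation: [-0.0, 0.629, 0.777, -0.001]
force: [0.1, 0.9, -0.3]
opening: -0.0
finger_force: 0.0
```

```bash
python3 -m crank '0 0 -0.04 0; 0 0 -0.08 0; 0 0 -0.12 0; 0 0 -0.16 0; 0 0 -0.2 0; 0 0 -0.23 0; 0 0 -0.255 0; 0 0 -0.275 0; 0 0 -0.286 0; 0 0 -0.286 0; 0 0 -0.286 0'; python3 - <<'E'
from h import *
c=optics.read_camera("scene"); cv2.imwrite("pics/s1.png",cv2.resize(c["frame"][200:440,230:550],None,fx=2,fy=2))
E
```

```text
clock: 3.65
tool_pos: [0.5103, -0.1861, 0.0517]
orientation: [0.0, 0.628, 0.778, 0.0]
force: [1.2, -0.3, -0.4]
opening: -0.001
finger_force: 0.0
```

View pics/s1.png

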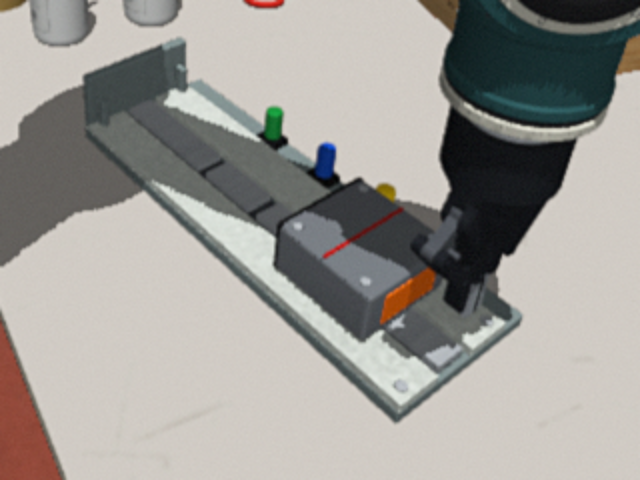

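Gripper is behind the orange pad (crop 410,295), centred, tip around (460,305), clear of everything. Now I push along the rail direction (-0.21, 0.978).

```bash
python3 -m crank '-0.0021 0.0098 0 0; -0.0038 0.0176 0 0; -0.005 0.0235 0 0; -0.0059 0.0274 0 0; -0.0067 0.0313 0 0; -0.0076 0.0352 0 0; -0.0084 0.0391 0 0; -0.0092 0.043 0 0; -0.0101 0.0469 0 0; -0.0109 0.0509 0 0; -0.0118 0.0548 0 0; -0.0126 0.0587 0 0'; cat > m.py <<'E'
from h import *
o=np.array([.46693,.01004]); a=np.radians(12.12); ex=np.array([np.cos(a),np.sin(a)]); ey=np.array([-ex[1],ex[0]])
for n in("top","scene"):
    c=optics.read_camera(n); hsv=C["red"]
    roi=(270,170,480,290) if n=="top" else (260,220,500,420)
    for b in blobs(c,*hsv,roi,5):
        p=plane(c,b[1],b[2],.078)[:2]-o; print(n,"red",b[0],"gxy",(p@ex).round(4),(p@ey).round(4))
s=ctrl.observe(); p=s["tool_pos"][:2]-o; print("tcp g",p@ex,p@ey,s["tool_pos"][2],"F along",s["force"][:2]@ey,s["clock"])
E
python3 m.py
```

```text
clock: 4.9
tool_pos: [0.4973, -0.1274, 0.0509]
orientation: [0.0, 0.628, 0.778, 0.0]
force: [1.6, -4.9, 3.0]
opening: 0.001
finger_force: 2.8
top red 16 gxy -0.0244 -0.0805
top red 7 gxy 0.0537 -0.0726
scene red 39 gxy -0.0181 -0.0782
tcp g 0.0006077952473648408 -0.13987602711014685 0.050688166360788996 F along -1.3468207747308865 5.0
```

```bash
python3 -m crank '-0.0008 0.0039 0 0; -0.0017 0.0078 0 0; -0.0025 0.0117 0 0; -0.0034 0.0156 0 0; -0.0042 0.0196 0 0; -0.005 0.0235 0 0; -0.0059 0.0274 0 0; -0.0067 0.0313 0 0; -0.0076 0.0352 0 0; -0.0084 0.0391 0 0; -0.0092 0.043 0 0; -0.0101 0.0469 0 0'; python3 m.py;  python3 -m crank '-0.0008 0.0039 0 0; -0.0017 0.0078 0 0; -0.0025 0.0117 0 0; -0.0034 0.0156 0 0; -0.0042 0.0196 0 0; -0.005 0.0235 0 0; -0.0059 0.0274 0 0; -0.0067 0.0313 0 0; -0.0076 0.0352 0 0'; python3 m.py
```

```text
clock: 6.2
tool_pos: [0.4872, -0.0809, 0.0511]
orientation: [0.0, 0.629, 0.778, -0.0]
force: [0.5, -5.2, 7.0]
opening: 0.001
finger_force: 4.2
top red 13 gxy -0.0271 -0.0334
top red 8 gxy 0.0538 -0.0269
scene red 37 gxy -0.018 -0.0311
tcp g 0.0006784830730717714 -0.09227775864475204 0.05091968754079992 F along -0.6267649015142238 6.3
clock: 7.2
tool_pos: [0.4796, -0.0456, 0.0509]
orientation: [0.0, 0.628, 0.778, -0.0]
force: [2.8, -16.8, 2.3]
opening: 0.003
finger_force: 7.0
top red 13 gxy -0.0288 0.0028
top red 7 gxy 0.0537 0.0074
scene red 21 gxy -0.0291 0.0039
scene red 5 gxy -0.0075 0.0034
tcp g 0.000694701821561272 -0.057089630467481785 0.05096296004756648 F along -2.9008762370453054 7.3
```

```bash
python3 -m crank '-0.0008 0.0039 0 0; -0.0017 0.0078 0 0; -0.0025 0.0117 0 0; -0.0034 0.0156 0 0; -0.0042 0.0196 0 0; -0.005 0.0235 0 0; -0.0059 0.0274 0 0; -0.0067 0.0313 0 0; -0.0076 0.0352 0 0; -0.0084 0.0391 0 0; -0.0092 0.043 0 0; -0.0101 0.0469 0 0'; python3 m.py
```

```text
clock: 8.5
tool_pos: [0.4695, 0.0016, 0.051]
orientation: [0.0, 0.628, 0.778, 0.0]
force: [1.6, -4.7, 5.6]
opening: 0.004
finger_force: 3.6
top red 12 gxy -0.0314 0.0509
top red 9 gxy 0.0538 0.0541
scene red 13 gxy -0.0301 0.0536
tcp g 0.00045141615625250595 -0.00806895449811716 0.05075146346928996 F along -0.11006043101248757 8.6
```

```bash
python3 -m crank '-0.0004 0.002 0 0; -0.0008 0.0039 0 0; -0.0013 0.0059 0 0; -0.0017 0.0078 0 0; -0.0021 0.0098 0 0; -0.0025 0.0117 0 0; -0.0029 0.0137 0 0; -0.0034 0.0156 0 0; -0.0036 0.0166 0 0; -0.0038 0.0176 0 0'; python3 m.py; python3 -m crank '-0.0001 0.0005 0 0; -0.0002 0.001 0 0'; python3 m.py;python3 -m crank '-0.0001 0.0005 0 0; -0.0002 0.001 0 0';python3 m.py
```

```text
clock: 9.6
tool_pos: [0.4655, 0.0191, 0.0508]
orientation: [-0.0, 0.628, 0.778, -0.0]
force: [-0.7, -2.4, 1.2]
opening: -0.0
finger_force: 1.0
top red 17 gxy -0.0301 0.0697
top red 7 gxy 0.0533 0.0727
scene red 17 gxy -0.0271 0.0713
scene red 5 gxy -0.0065 0.0709
tcp g 0.0006090705899570014 0.009385323449578497 0.05083371336748473 F along -0.02536590707104898 9.7
clock: 9.9
tool_pos: [0.4655, 0.0201, 0.0509]
orientation: [-0.0, 0.628, 0.778, 0.0]
force: [0.2, -1.2, 0.2]
opening: -0.003
finger_force: 0.5
top red 13 gxy -0.0296 0.0709
top red 8 gxy 0.053 0.0734
scene red 20 gxy -0.0279 0.0719
tcp g 0.0006745933873055287 0.01000740986206563 0.050879172399548485 F along -0.42917502931684576 10.0
clock: 10.2
tool_pos: [0.4653, 0.0208, 0.0509]
orientation: [0.0, 0.628, 0.778, -0.0]
force: [0.5, -1.0, -0.1]
opening: 0.003
finger_force: 0.4
top red 13 gxy -0.034 0.0716
top red 8 gxy 0.0538 0.0743
scene red 15 gxy -0.03 0.0731
tcp g 0.0006170505305703596 0.011092351558843338 0.050867056085787905 F along -0.4778029343398716 10.3
```

```bash
for i in 1; do python3 -m crank '-0.0001 0.0005 0 0; -0.0002 0.001 0 0'; python3 m.py; python3 -m crank '-0.0001 0.0005 0 0; -0.0002 0.001 0 0; -0.0002 0.001 0 0'; python3 m.py; done
```

```text
clock: 10.5
tool_pos: [0.4649, 0.0219, 0.0508]
orientation: [-0.0, 0.628, 0.778, -0.0]
force: [0.4, 0.5, -0.1]
opening: 0.002
finger_force: 0.0
top red 7 gxy -0.038 0.0758
top red 6 gxy 0.0542 0.0783
top red 5 gxy -0.0231 0.0756
scene red 10 gxy -0.0219 0.0767
tcp g 0.0005888420007319508 0.01210150280375521 0.05083068406110258 F along -0.6604004483244456 10.6
clock: 10.9
tool_pos: [0.4648, 0.0229, 0.0509]
orientation: [-0.0, 0.628, 0.778, -0.0]
force: [-0.1, -0.3, 0.4]
opening: -0.001
finger_force: 0.0
top red 7 gxy -0.0215 0.076
top red 6 gxy 0.0533 0.0787
top red 6 gxy -0.0376 0.0759
scene red 13 gxy -0.0242 0.0766
tcp g 0.0006203094514181114 0.012985664325273186 0.0508409080068141 F along 0.3566571168923119 11.0
```

The stop jumped ahead of the finger to y = 0.076 and contact force fell to zero: it has clicked into the green notch. I'll back straight off, lift clear and verify.

```bash
python3 -m crank '0.0021 -0.0098 0 0; 0.0063 -0.0293 0 0; 0.0105 -0.0489 0 0; 0.0126 -0.0587 0 0; 0.0126 -0.0587 0.03 0; 0.0126 -0.0587 0.07 0; 0.0126 -0.0587 0.11 0; 0.0126 -0.085 0.14 0; 0.0126 -0.125 0.16 0; 0.0126 -0.16 0.17 0; 0.0126 -0.16 0.17 0; 0.0126 -0.16 0.17 0'; python3 m.py; python3 - <<'E'
from h import *
c=optics.read_camera("scene"); cv2.imwrite("pics/s2.png",c["frame"])
E
```

```text
clock: 12.2
tool_pos: [0.4772, -0.1377, 0.2209]
orientation: [-0.0, 0.629, 0.777, 0.0]
force: [0.2, 1.0, -0.4]
opening: 0.002
finger_force: 0.0
top red 10 gxy 0.0546 0.078
top red 6 gxy 0.0391 0.076
scene red 5 gxy 0.0407 0.0763
tcp g -0.020642366063362075 -0.1452856676918437 0.22040713178267984 F along -0.23346225293257267 12.3
```

View pics/s2.png

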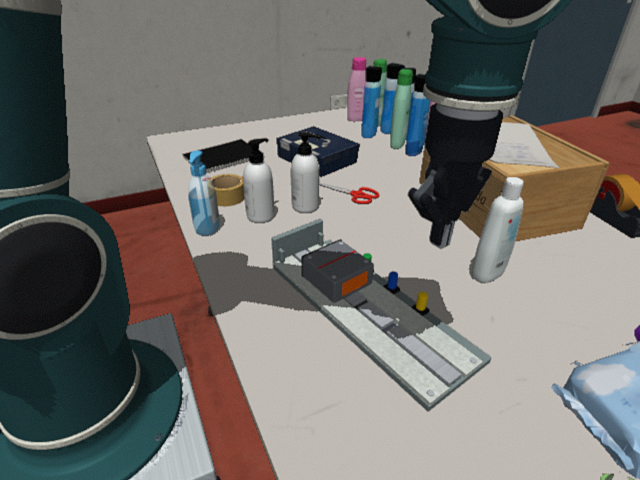

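The stop (338,268) sits with its red line in line with the green marker (367,259). The bottles are where they were, and the hand is high and clear.

```bash
python3 -c "
from cell import ctrl
print(ctrl.finish_job())"
```

```text
the job is handed in; nothing more can be done
None
```

The stop is clicked into the notch beside the green marker (measured at guide y about +76 mm), pushed there with closed fingertips only; the bottles stand where they were, the hand is clear, and I handed the job in at about 12 s.

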